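# Slide the sawing stop past its spring catch

## Robot

A 6-joint arm with a two-finger parallel gripper is mounted at the origin on a cart in front of the work surface, level with it; the furniture and walls round the work are solid. World frame = base frame: x ahead of the robot, y to its left, z up, the work surface at z = 0. Lengths are in m, angles in rad, forces in N, time in s.
With the tool pointing down it reaches from about 0.35 to 0.975 m from the base axis. Payload 4.9 kg.
Tool frame: the origin (TCP) lies between the finger pads; the fingertips stand 19 mm ahead of it and the grasp point (between the pads) is the TCP; z points along the fingers, y is the line along which they close (so a half turn about z gives the same grasp; the last joint's range is limited). The gripper opens to 85 mm and grips with 20 to 120 N. Pads are 22 mm wide; open, the fingers measure 114 mm over their backs; the gripper's body (76 mm by 85 mm) begins 54 mm behind the grasp point. The pads swing forward as they close: fully open they stand 13 mm farther back than shut.
Start: joints at [1.009, 0.053, 1.613, -0, 1.476, -0.119], TCP at [0.268, 0.565, 0.25] pointing down, gripper open.
Joint ranges: [-3.01, 3.01], [-1.01, 2.22], [0.06, 2.58], [-1.02, 4.17], [0.09, 2.62], [-3.14, 3.14]. Speed limits (rad/s): [2.57, 2.57, 3.14, 3.14, 3.14, 3.14].

## Interface

Orientations are given as a rotation vector (axis times angle).
In Python, from station import ctrl gives the robot as it stands. The module is installed in compiled form; this text tells all that it offers.
- The arm moves only by the tool servo_tool, never from a script. Its argument "increments" is a list that holds one entry, the list of rows, each a list of 5 numbers: the finger opening in cm, from 0 to 8.54, then the shift along the tool's x, y, z in cm, then the turn about the tool's z in degrees. A call has 1 to 5 rows; each row is the pose to reach, as a shift and turn from the pose commanded when the call began, along the tool's axes at that moment; what a row does not reach only later rows make up. A row lasts 1/10 s, in which the tool goes at most 50 mm and 8.59 degrees, less where a joint would pass 70% of its speed; a pose out of reach is approached as far as the arm can. A call with a gripper value outside its range is refused whole. The fingers move at their own pace and stop on an object; "newtons" is the grip in N (left out, the last holds). Time passes only in rows, so rows that repeat a pose let the fingers close. It gives the time, the measured TCP pose, the force, the opening and the grip force at its end, in the units of the state.
- ctrl.get_obs(): the state, without advancing time (a new reading comes with each control period).
- ctrl.get_image(name): name is "scene" or "top"; returns a dict with "img" (420x560x3 uint8, red, green, blue), "fx", "fy", "cx", "cy" (pixels), "rvec" (rotation vector, rad) and "tvec" (3), from world to camera coordinates, as OpenCV has them. Camera axes: x right, y down, z forward; pixel columns grow to the right and rows downward; lengths in m; the calibration is good to about 2 mm. A picture is of the moment at which its call begins. There is no depth.
- ctrl.finish_job(): hands the job in; it is judged then, once.
The state is a dict: "t": time; "q": joint angles; "dq": joint speeds; "effort": joint torques, N m; "tool_pos": TCP position; "tool_rot": TCP orientation; "contact_force": force on the tool from outside, world axes, zero at the start; "wrist_torque": the same for the moment, N m; "opening": finger opening in m; "grip_force": force on a finger pad.
Only numpy, scipy, OpenCV 4.12 (cv2) and the standard library are available. Lean on these libraries where they do the work, as an engineer would, in place of code of your own. Each camera call takes 0.05 s, during which the arm holds its last target. There are 200 camera calls.

## Task

Set the sawing jig's stop to its far position: press the spring catch bar down with the fingertips and, keeping it held down, push the stop block along the rail by its side arm, past the catch tooth, until the whole block is beyond the tooth. Then let go, so that the bar springs back up behind the block. Only press and push: do not grip the block's arm, and leave the tape measure, the nail box and the screw jar where they stand.

Things in the scene. Friction and masses are not known exactly. Their poses are not given: they have to be found in the camera images.
- jig: Sawing jig fixed to the bench, turned up to 0.4 rad: plywood base (x -78..72, y -155..115, 12 mm thick), aluminium rail centred at x 30, steel catch bar on the robot's side. Origin on the bench surface; z up; y runs along the rail, the way the block must be pushed (to the robot's left); x from bar to rail (mm). Dark stops stand on the rail, x 5..55, z to 64, the far one from y 84.
- catch_bar (a joint): How far the catch bar is pressed, m: 0 up (rest), 0.016 fully down. It moves straight down without tilting wherever it is pressed; a spring lifts it (4 N starts it, 10 N holds it fully down). Below 0.009 its tooth bars the stop block; from 0.010 the block passes over the tooth, and then keeps the bar from rising while over it.
- stop_block (a joint): How far the stop block has been slid, m; starts at 0 to 0.040. At 0.050 its leading face meets the tooth if the bar is up; from 0.050 to 0.120 it lies over the tooth, from 0.120 it is wholly beyond; at 0.132 it stops at the far end. It slides stiffly (about 3 N) and stays where left.
- bar_top (a point): Middle of the top face of the catch bar, a flat steel strip 40 mm wide (jig x), 190 mm long (jig y), 6 mm thick, top 42 mm above the bench when up. At x -46, y -37.5, z 42 mm in the jig's frame; goes down with the bar. Axes as the jig's.
- tooth_top (a point): Middle of the top of the catch tooth, a steel lug 20 mm long (jig y) that sticks out of the bar towards the rail, its top flush with the bar's. At x -16, y +10 mm in the jig's frame.
- push_face (a point): Where to push: middle of the trailing face (looks along jig -y) of the block's side arm, over the bar's centre line, at jig y -85 mm + joint stop_block. Dark block, 50 mm long, top at z 73 mm. The arm, 20 mm thick, leaves mid-length and spans the bar's width at z 49 to 73 mm. The block's own rear face is 15 mm behind this one, beside the bar, from 22 mm to the rail side of the bar's centre line.
- tape_measure: Loose yellow tape measure, 65 x 81 x 33 mm, on the bench in front of the jig; a bystander. Origin under its middle.
- screw_box_2: Loose small box of nails, 50 x 70 x 60 mm high, beside the right end of the jig; a bystander. Origin under its middle.
- screw_jar_2: Loose jar of brass screws with a pale lid, 69 mm across, 81 mm high, beside the left end of the jig; a bystander. Origin under its middle.

How it is judged:
On the way, in this order (a step that is already met when the one before it is completed fails the run):
1. the fingers hold the catch bar down while the block is still before the tooth (value of joint catch_bar above 0.008 m and contact force between the fingers and catch_bar above 1 N and value of joint stop_block below 0.054 m), for 0.1 s.
2. the fingers still hold the bar down while the block is well over the tooth (value of joint catch_bar above 0.0075 m and contact force between the fingers and catch_bar above 0.5 N and value of joint stop_block between 0.08 and 0.121 m), for 0.1 s.
At the end, for the whole second after the job is handed in: The stop block is wholly beyond the tooth (joint stop_block over 0.1185), at rest, and the catch bar has sprung back up behind it (within 2 mm of its rest) (value of joint stop_block above 0.1185 m and value of joint catch_bar below 0.002 m and velocity of joint stop_block below 0.01 m/s); the robot touches nothing.
It fails at once if the side arm of the block is taken between the fingers (y of the grasp point in the frame of push_face between 0.002 and 0.018 m and x of the grasp point in the frame of push_face between -0.03 and 0.03 m and z of the grasp point in the frame of push_face below 0.012 m).
It fails at once if the tape measure is moved or lifted (over 2 cm) (distance of tape_measure from where it was at the start of the episode above 0.02 m).
It fails at once if the nail box is moved or lifted (over 2 cm) (distance of screw_box_2 from where it was at the start of the episode above 0.02 m).
It fails at once if the screw jar is moved or lifted (over 2 cm) (distance of screw_jar_2 from where it was at the start of the episode above 0.02 m).
It also fails if it takes over 35 s, if anything falls off the work surface, if the arm or the gripper's body presses on something with over 40 N, if the wrist force passes 120 N, or if a joint passes its speed limit or range.

## Working session

There is one attempt and no reset: what is moved stays moved. The work goes in short steps, Python scripts to look and compute and a tool call to move; the robot and the scene stay as the last step left them, time stands still between calls to the robot, and variables do not carry over. Pictures are saved under pics/ and viewed, at most 10 in all, crops included, and the job is handed in when it is done.

Besides the shell and the picture viewer there is one more tool, called after ">>>" as name(argument=value, ...), one argument or row to a line, values as JSON. servo_tool: Moves the arm, as the interface text tells. Its arguments: {"type":"object","properties":{"increments":{"type":"array"},"newtons":{"type":"number"}},"required":["increments"]}

```bash
mkdir -p pics
python3 - <<'E'
from station import ctrl
import cv2,numpy as np
for n in("scene","top"):
    d=ctrl.get_image(n); cv2.imwrite(f"pics/{n}0.png",d["img"][:,:,::-1])
    R=cv2.Rodrigues(np.array(d["rvec"]))[0]; print(n,d["fx"],d["cx"],d["cy"],-R.T@np.array(d["tvec"]).ravel(),R.round(3).tolist())
o=ctrl.get_obs();print(o)
E
```

```text
scene 544.054269172946 273.64087307247985 208.1204489000676 [-0.13101694 -0.46779207  0.82388443] [[0.606, -0.795, -0.004], [-0.524, -0.396, -0.754], [0.598, 0.459, -0.657]]
top 379.70950267434847 281.0288364999457 209.35441835336712 [0.42909487 0.05384994 1.05444001] [[-0.017, -1.0, 0.022], [-0.995, 0.015, -0.1], [0.1, -0.024, -0.995]]
{'t': 0.1, 'q': array([ 1.00898063e+00,  5.33075150e-02,  1.61415453e+00, -9.95037458e-06,
        1.47602060e+00, -1.19017683e-01]), 'dq': array([-0.00101393, -0.0027385 , -0.00250905, -0.00217321,  0.00163812,
        0.00094172]), 'effort': array([ 5.02292532e-04, -3.94900453e+01, -3.71364105e+01, -1.12523830e-04,
        3.82185230e-03,  4.87975910e-06]), 'tool_pos': array([0.26751932, 0.56426278, 0.24917689]), 'tool_rot': array([-6.89738838e-01, -3.06430270e+00,  2.80307510e-03]), 'contact_force': array([-0.24405059,  0.93637405, -0.05366314]), 'wrist_torque': array([ 0.00670193, -0.01838286, -0.01393261]), 'grip_force': 0.0, 'opening': 0.08574569421369561}
```

View pics/top0.png

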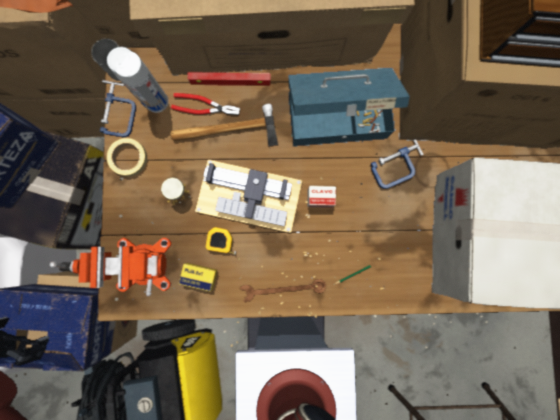

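View pics/scene0.png

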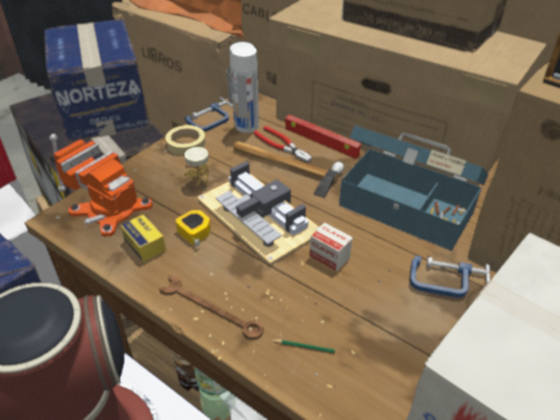

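The top view shows the jig base with corners near (207,163), (301,178), (291,231), (196,213). The dark block is at about (256,185), with its arm reaching over the grey bar. The jar is at (173,190), the tape at (219,240) and the nail box at (322,196).

```bash
cat > h.py <<'E'
from station import ctrl
import cv2,numpy as np
def cam(n):
    d=ctrl.get_image(n); d["R"]=cv2.Rodrigues(np.array(d["rvec"]))[0]; d["t"]=np.array(d["tvec"]).ravel(); return d
def ray(d,uv,z):
    uv=np.atleast_2d(uv).astype(float); r=np.c_[(uv[:,0]-d["cx"])/d["fx"],(uv[:,1]-d["cy"])/d["fy"],np.ones(len(uv))]@d["R"]
    c=-d["R"].T@d["t"]; return c+r*((z-c[2])/r[:,2])[:,None]
def proj(d,P):
    q=np.atleast_2d(P)@d["R"].T+d["t"]; return np.c_[d["fx"]*q[:,0]/q[:,2]+d["cx"],d["fy"]*q[:,1]/q[:,2]+d["cy"]]
E
python3 - <<'E'
from h import *
out=[]
for n,(x0,y0,w,h) in (("top",(180,150,140,95)),("scene",(185,150,140,120))):
    d=cam(n); im=d["img"]; hsv=cv2.cvtColor(im,cv2.COLOR_RGB2HSV)
    c=im[y0:y0+h,x0:x0+w].astype(int)
    m=((c[:,:,0]>185)&(c[:,:,1]>155)&(c[:,:,0]-c[:,:,2]>35)&(c[:,:,0]-c[:,:,1]<45)).astype(np.uint8)
    m=cv2.morphologyEx(m,cv2.MORPH_OPEN,np.ones((2,2)))
    k,l,s,_=cv2.connectedComponentsWithStats(m)
    m=(s[l,4]>60)&(l>0); v,u=np.nonzero(m)
    P=ray(d,np.c_[u+x0,v+y0],0.012)[:,:2]
    r=cv2.minAreaRect((P*1000).astype(np.float32)); print(n,m.sum(),r,cv2.boxPoints(r).round(0).tolist())
    q=c.copy().astype(np.uint8); q2=q.copy(); q2[m]=(255,0,255)
    out.append(cv2.resize(np.vstack([q,q2])[:,:,::-1],None,fx=2.5,fy=2.5,interpolation=cv2.INTER_CUBIC))
H=max(o.shape[0] for o in out)
cv2.imwrite("pics/m1.png",np.hstack([np.pad(o,((0,H-o.shape[0]),(0,0),(0,0))) for o in out]))
E
```

```text
top 2064 ((533.734130859375, 124.52018737792969), (271.84161376953125, 228.78538513183594), 76.73250579833984) [[391.0, 18.0], [614.0, -34.0], [676.0, 231.0], [454.0, 283.0]]
scene 1632 ((526.9735717773438, 118.89338684082031), (186.1320343017578, 286.6468200683594), 2.0004467964172363) [[429.0, 259.0], [439.0, -28.0], [625.0, -21.0], [615.0, 265.0]]
```

View pics/m1.png

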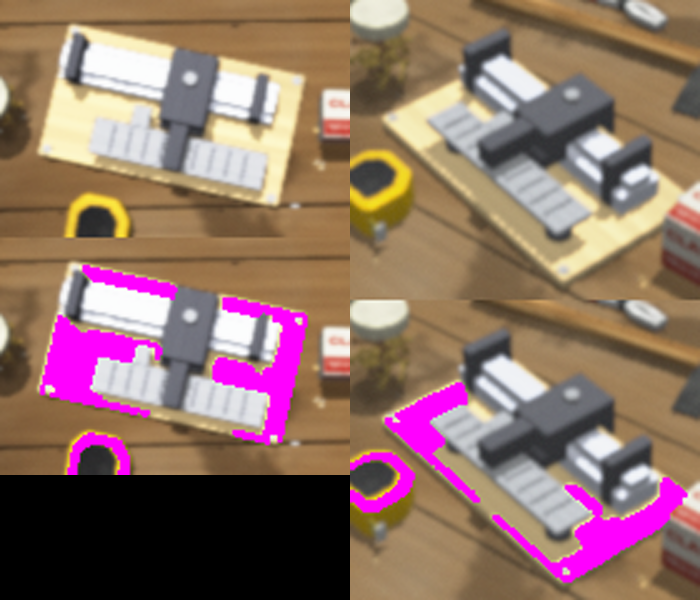

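Run:
```python
from h import *
d=cam("top"); x0,y0,w,h=180,150,140,95
S=4
c=cv2.resize(d["img"][y0:y0+h,x0:x0+w],None,fx=S,fy=S,interpolation=cv2.INTER_CUBIC).astype(int)
def px(v,u): return np.c_[(u+.5)/S-.5+x0,(v+.5)/S-.5+y0]
m=((c[:,:,0]>170)&(c[:,:,1]>145)&(c[:,:,0]-c[:,:,2]>30)&(c[:,:,0]-c[:,:,1]<50)).astype(np.uint8)
m[74*S:,:60*S]=0
k,l,s,_=cv2.connectedComponentsWithStats(m); m=(s[l,4]>900)&(l>0)
P=ray(d,px(*np.nonzero(m)),0.012)[:,:2]*1000
r=cv2.minAreaRect(P.astype(np.float32)); B=cv2.boxPoints(r); print(r,B.round(1).tolist())
# yaw: long side direction (jig y, to robot's left)
e=max([B[1]-B[0],B[2]-B[1]],key=np.linalg.norm); e=e*np.sign(e[1]); e/=np.linalg.norm(e)
yaw=np.arctan2(-e[0],e[1]); ex=np.array([e[1],-e[0]]); ctr=np.array(r[0])
O=ctr-ex*(-3)-e*(-20); print("yaw",yaw,"O",O)
np.savez("jig.npz",O=O,yaw=yaw)
J=lambda P:np.c_[(P-O)@ex,(P-O)@e]
# dark block
m=(c.sum(2)<330)&(abs(c[:,:,0]-c[:,:,2])<30); m=m.astype(np.uint8)
k,l,s,cc=cv2.connectedComponentsWithStats(m)
for i in range(1,k):
    if s[i,4]>300:
        Q=J(ray(d,px(*np.nonzero(l==i)),0.073)[:,:2]*1000)
        print(s[i].tolist(),"x",np.percentile(Q[:,0],[1,99]).round(1),"y",np.percentile(Q[:,1],[1,99]).round(1))
        for a in range(-70,60,10):
            q=Q[abs(Q[:,0]-a)<5,1]
            if len(q)>20: print(a,q.min().round(1),q.max().round(1))
# overlay check from the scene camera
A=lambda x,y,z:np.r_[(O+x*ex+y*e)/1000,z/1000]
for n in("top","scene"):
    d=cam(n); im=cv2.resize(d["img"][150:270,180:325],None,fx=4 if n=="x" else 2.7,fy=2.7,interpolation=cv2.INTER_CUBIC)[:,:,::-1].copy()
    for z,L in((12,[(-78,-155),(72,-155),(72,115),(-78,115)]),(42,[(-66,-132.5),(-26,-132.5),(-26,57.5),(-66,57.5)])):
        p=proj(d,[A(x,y,z) for x,y in L]); p=(p-[180,150]+.5)*2.7
        cv2.polylines(im,[p.round().astype(int)],True,(255,0,255),1)
    cv2.imwrite(f"pics/o_{n}.png",im)
cv2.imwrite("pics/o1.png",np.hstack([cv2.imread("pics/o_top.png"),cv2.imread("pics/o_scene.png")]))
```

```text
((574.5944213867188, 118.60710144042969), (275.1770324707031, 152.76712036132812), 76.74627685546875) [[468.70001220703125, 2.200000047683716], [617.4000244140625, -32.79999923706055], [680.5, 235.0], [531.7999877929688, 270.0]]
yaw -0.23132108 O [582.099787   137.38659954]
[107, 59, 34, 77, 1018] x [-0.9 46.8] y [75.3 89.3]
0 73.4 90.1
10 76.3 89.8
20 78.6 86.3
30 79.0 86.0
40 76.6 85.5
50 79.0 85.2
[257, 99, 91, 177, 2735] x [-68.   48.6] y [-61.9 -16.9]
-70 -47.6 -29.7
-60 -47.6 -31.1
-50 -47.9 -40.5
-40 -48.0 -41.0
-30 -61.6 -16.8
-20 -61.8 -15.1
-10 -62.3 -18.5
0 -64.1 -56.6
10 -61.4 -56.7
20 -60.2 -56.9
30 -60.7 -56.8
40 -60.5 -57.1
50 -60.7 -57.0
[395, 160, 23, 38, 304] x [-2.  21.4] y [-116.6 -103.9]
0 -117.2 -103.2
10 -114.4 -107.1
20 -113.7 -111.8
[0, 197, 20, 29, 327] x [-74.5 -59.7] y [132.2 145.5]
-70 131.9 144.3
-60 131.8 146.0
[124, 332, 58, 48, 2340] x [-154.1 -123.3] y [ 7.7 42. ]
```

View pics/o1.png

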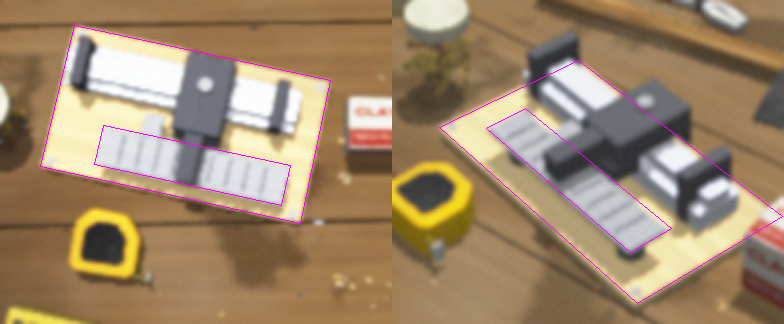

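The overlay fits in both views. The block's left edge runs from about (187,50) to (176,135) in the enlarged top crop, and the arm tip spans (177,181) to (200,187).

Run:
```python
from h import *
z=np.load("jig.npz");O=z["O"];yaw=float(z["yaw"]);ex=np.array([np.cos(yaw),np.sin(yaw)]);e=np.array([-ex[1],ex[0]])
J=lambda P:np.c_[(P[:,:2]*1000-O)@ex,(P[:,:2]*1000-O)@e]
d=cam("top")
f=lambda p,z:J(ray(d,np.array(p)/2.7+[180,150]-.5,z)).round(1).tolist()
print("block L",f([(187,50),(176,135)],.073),"R",f([(235,58),(222,140)],.073),"arm tip",f([(177,181),(200,187)],.073))
# intensity profiles on z=73 plane along jig y, for x rows
g=cv2.cvtColor(d["img"],cv2.COLOR_RGB2GRAY)
ys=np.arange(-85,15,3.)
for x in(-45,-15,30,40):
    P=np.array([np.r_[(O+x*ex+y*e)/1000,.073] for y in ys]); p=proj(d,P).astype(np.float32)
    print(x,dict(zip(ys.astype(int).tolist(),cv2.remap(g,p[:,:1],p[:,1:],cv2.INTER_LINEAR).ravel().tolist())))
for y in(-125,-100,-80,-60): print(y, np.r_[O-46*ex+y*e], )
print(ex,e)
```

```text
block L [[59.4, -10.6], [-24.0, -18.7]] R [[61.8, -57.8], [-19.2, -62.9]] arm tip [[-67.1, -29.5], [-68.0, -52.2]]
-45 {-85: 227, -82: 227, -79: 219, -76: 205, -73: 212, -70: 225, -67: 228, -64: 228, -61: 217, -58: 201, -55: 200, -52: 175, -49: 125, -46: 92, -43: 98, -40: 110, -37: 113, -34: 113, -31: 115, -28: 128, -25: 155, -22: 194, -19: 223, -16: 229, -13: 228, -10: 223, -7: 209, -4: 210, -1: 224, 2: 229, 5: 229, 8: 223, 11: 208, 14: 214}
-15 {-85: 244, -82: 244, -79: 244, -76: 243, -73: 232, -70: 199, -67: 169, -64: 138, -61: 96, -58: 91, -55: 102, -52: 105, -49: 104, -46: 104, -43: 107, -40: 109, -37: 107, -34: 106, -31: 109, -28: 110, -25: 107, -22: 105, -19: 106, -16: 115, -13: 156, -10: 211, -7: 225, -4: 217, -1: 222, 2: 229, 5: 229, 8: 228, 11: 229, 14: 235}
30 {-85: 253, -82: 253, -79: 253, -76: 253, -73: 253, -70: 252, -67: 242, -64: 190, -61: 117, -58: 103, -55: 115, -52: 117, -49: 117, -46: 119, -43: 155, -40: 207, -37: 228, -34: 228, -31: 209, -28: 163, -25: 127, -22: 119, -19: 119, -16: 126, -13: 174, -10: 239, -7: 252, -4: 252, -1: 253, 2: 252, 5: 253, 8: 253, 11: 253, 14: 253}
40 {-85: 251, -82: 252, -79: 251, -76: 251, -73: 251, -70: 250, -67: 236, -64: 186, -61: 125, -58: 108, -55: 115, -52: 118, -49: 119, -46: 118, -43: 117, -40: 122, -37: 127, -34: 126, -31: 123, -28: 121, -25: 119, -22: 118, -19: 119, -16: 124, -13: 168, -10: 236, -7: 249, -4: 251, -1: 251, 2: 252, 5: 252, 8: 252, 11: 251, 14: 252}
-125 [508.66707393  26.26217985]
-100 [514.39866435  50.59628906]
-80 [518.98393669  70.06357643]
-60 [523.56920903  89.53086381]
[ 0.97336437 -0.22926362] [0.22926362 0.97336437]
```

>>> servo_tool(
  increments=[
    [[0,-3.5,-2.7,0,-3],[0,-7,-5.4,0,-6],[0,-10.5,-8.1,0,-9],[0,-14,-10.8,0,-12.1],[0,-17.5,-13.5,0,-12.1]],
  ],
  newtons=30,
)

```text
t: 0.9
tool_pos: [0.3685, 0.3662, 0.2505]
tool_rot: [0.361, 3.12, 0.0]
contact_force: [0.8, -0.3, 0.0]
opening: 0.0122
grip_force: 0.0
```

>>> servo_tool(
  increments=[
    [[0,-3,-3.7,0,0],[0,-6,-7.4,0,0],[0,-9,-11,0,0],[0,-12,-14.7,0,0],[0,-15,-18.4,0,0]],
  ],
)

```text
t: 1.4
tool_pos: [0.4724, 0.1524, 0.2507]
tool_rot: [0.363, 3.12, 0.001]
contact_force: [0.4, 0.2, -0.3]
opening: -0.0
grip_force: 0.0
```

>>> servo_tool(
  increments=[
    [[0,-3,-3.7,2,0],[0,-6.4,-7.5,5,0],[0,-6.4,-7.5,9,0],[0,-6.4,-7.5,12,0],[0,-6.4,-7.5,12,0]],
  ],
)

```text
t: 1.9
tool_pos: [0.5133, 0.0659, 0.1249]
tool_rot: [-0.364, -3.11, 0.002]
contact_force: [-1.5, -0.3, 0.7]
opening: -0.0001
grip_force: 0.0
```

Run:
```python
from h import *
z=np.load("jig.npz");O=z["O"];yaw=float(z["yaw"]);ex=np.array([np.cos(yaw),np.sin(yaw)]);e=np.array([-ex[1],ex[0]])
o=ctrl.get_obs();p=o["tool_pos"]*1000;print(p,(p[:2]-O)@ex,(p[:2]-O)@e,o["contact_force"],o["opening"])
a=[cv2.resize(cam(n)["img"][y:y+120,x:x+130],None,fx=3,fy=3,interpolation=cv2.INTER_CUBIC)[:,:,::-1] for n,x,y in(("top",190,140),("scene",195,130))]
cv2.imwrite("pics/a1.png",np.hstack(a))
```

```text
[513.25071056  65.93836404 124.91425553] -50.6347569156284 -85.32975491698494 [-1.54032751 -0.25733578  0.72258983] -0.00011118915388289609
```

View pics/a1.png

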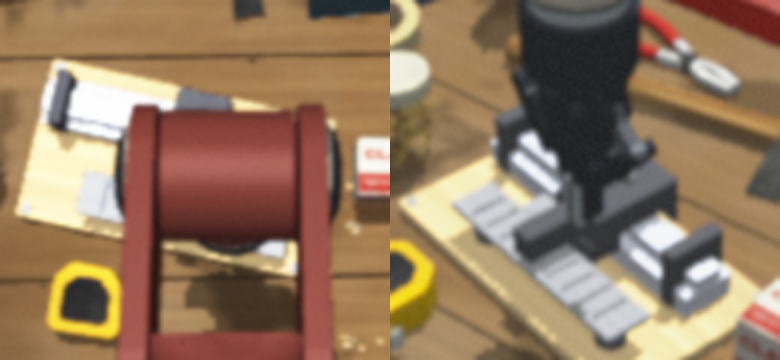

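The closed fingers stand behind the arm, over the bar; in the right panel the tip is at about (590,225) and still in the air. I'll go down to just above the bar, then press.

>>> servo_tool(
  increments=[
    [[0,-0.2,0,2.5,0],[0,-0.2,0,5,0],[0,-0.2,0,5.6,0],[0,-0.2,0,6.1,0],[0,-0.2,0,6.1,0]],
  ],
)

```text
t: 2.5
tool_pos: [0.5198, 0.0663, 0.0708]
tool_rot: [0.362, 3.118, 0.0]
contact_force: [-0.0, -0.0, -0.0]
opening: 0.0001
grip_force: 0.0
```

>>> servo_tool(
  increments=[
    [[0,0,0,0.3,0],[0,0,0,0.6,0],[0,0,0,0.8,0],[0,0,0,0.8,0]],
  ],
)

```text
t: 2.9
tool_pos: [0.5187, 0.0661, 0.0611]
tool_rot: [-0.363, -3.12, 0.0]
contact_force: [0.7, 0.4, -0.7]
opening: -0.0002
grip_force: 0.0
```

>>> servo_tool(
  increments=[
    [[0,0,0,0.3,0],[0,0,0,0.6,0],[0,0,0,0.6,0]],
  ],
)

```text
t: 3.2
tool_pos: [0.5189, 0.0661, 0.0556]
tool_rot: [-0.363, -3.12, 0.0]
contact_force: [-3.6, -0.9, 5.5]
opening: -0.0002
grip_force: 3.0
```

>>> servo_tool(
  increments=[
    [[0,0,0,0.3,0],[0,0,0,0.6,0],[0,0,0,0.8,0],[0,0,0,0.8,0],[0,0,0,0.8,0]],
  ],
)

```text
t: 3.7
tool_pos: [0.519, 0.0661, 0.0483]
tool_rot: [-0.363, -3.12, 0.0]
contact_force: [-4.7, -0.3, 8.5]
opening: -0.0002
grip_force: 4.4
```

>>> servo_tool(
  increments=[
    [[0,0,0,0.15,0],[0,0,0.5,0.15,0],[0,0,1,0.15,0],[0,0,1.5,0.15,0],[0,0,1.5,0.15,0]],
  ],
)

```text
t: 4.2
tool_pos: [0.5242, 0.0796, 0.0479]
tool_rot: [0.361, 3.117, -0.004]
contact_force: [-2.6, -4.5, 9.6]
opening: 0.0001
grip_force: 4.8
```

>>> servo_tool(
  increments=[
    [[0,0,0.4,0,0],[0,0,0.8,0,0],[0,0,1.2,0,0],[0,0,1.6,0,0]],
  ],
)

```text
t: 4.6
tool_pos: [0.5278, 0.0942, 0.0479]
tool_rot: [0.362, 3.117, -0.007]
contact_force: [-2.6, -8.8, 11.0]
opening: -0.0
grip_force: 6.0
```

>>> servo_tool(
  increments=[
    [[0,0,0.6,0,0],[0,0,1.2,0,0],[0,0,1.8,0,0],[0,0,2.4,0,0],[0,0,3.0,0,0]],
  ],
)

```text
t: 5.1
tool_pos: [0.5347, 0.1236, 0.0479]
tool_rot: [0.362, 3.117, -0.007]
contact_force: [-2.0, -8.5, 11.0]
opening: 0.0001
grip_force: 6.0
```

```bash
cat > s.py <<'E'
from h import *
import sys
z=np.load("jig.npz");O=z["O"];yaw=float(z["yaw"]);ex=np.array([np.cos(yaw),np.sin(yaw)]);e=np.array([-ex[1],ex[0]])
o=ctrl.get_obs();p=o["tool_pos"]*1000;print(o["t"],p,"jig",(p[:2]-O)@ex,(p[:2]-O)@e,o["contact_force"])
d=cam("scene"); im=cv2.resize(d["img"][130:270,190:330],None,fx=4,fy=4,interpolation=cv2.INTER_CUBIC)[:,:,::-1].copy()
# ticks on block-top line x=55,z=73 and on arm end x=-66,z=73, jig y each 10 mm
for x in(-66,):
    for y in range(-60,80,10):
        q=proj(d,np.r_[(O+x*ex+y*e)/1000,.073])[0]; c=tuple(((q-[190,130]+.5)*4).astype(int).tolist())
        cv2.circle(im,c,2,(0,0,255) if y==0 else (0,255,0),-1)
cv2.imwrite(sys.argv[1],im)
E
python3 s.py pics/b1.png
```

```text
5.1 [534.65796153 123.5795622   47.88222106] jig -43.012731173366745 -24.31596268401526 [-2.0013268  -8.54180568 11.01475585]
```

View pics/b1.png

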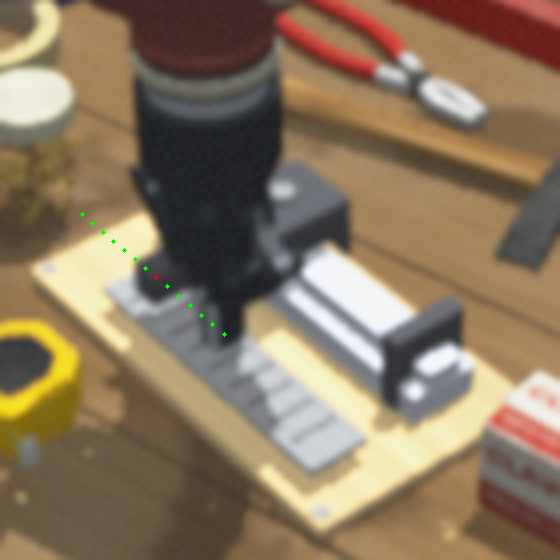

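The block is sliding over the tooth. Its arm end spans about (138,262) to (165,283), so the push face is near jig y −8 and the joint is about 0.077.

>>> servo_tool(
  increments=[
    [[0,0,0.6,0,0],[0,0,1.2,0,0],[0,0,1.8,0,0],[0,0,2.4,0,0],[0,0,3.0,0,0]],
  ],
)

```text
t: 5.65
tool_pos: [0.5416, 0.1529, 0.0479]
tool_rot: [0.362, 3.117, -0.006]
contact_force: [-2.4, -8.9, 11.3]
opening: -0.0
grip_force: 6.1
```

>>> servo_tool(
  increments=[
    [[0,0,0.5,0,0],[0,0,1.0,0,0],[0,0,1.4,0,0],[0,0,1.7,0,0],[0,0,1.7,0,0]],
  ],
)

```text
t: 6.15
tool_pos: [0.5455, 0.1691, 0.0481]
tool_rot: [0.361, 3.117, -0.007]
contact_force: [-2.5, -10.5, 11.7]
opening: -0.0
grip_force: 7.6
```

```bash
python3 s.py pics/b2.png
```

```text
6.15 [545.50884856 169.1481063   48.10820932] jig -42.898073606053465 22.526548083695314 [ -2.4891045  -10.48426693  11.7016799 ]
```

View pics/b2.png

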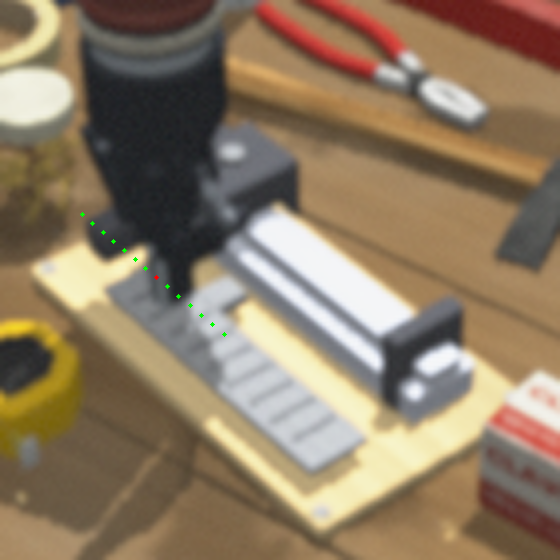

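The tooth is now clear of the block, at about (215,295). I'll push a few more millimetres for margin.

>>> servo_tool(
  increments=[
    [[0,0,0.2,0,0],[0,0,0.4,0,0],[0,0,0.4,0,0]],
  ],
)

```text
t: 6.5
tool_pos: [0.5456, 0.1695, 0.0481]
tool_rot: [0.361, 3.12, -0.019]
contact_force: [-7.4, -24.6, 17.4]
opening: -0.0001
grip_force: 13.5
```

The force rose to 25 N with no further travel, so the block is at its end stop. I'll back off along −y, then lift.

>>> servo_tool(
  increments=[
    [[0,0,-0.4,0,0],[0,0,-1.0,0,0],[0,0,-1.5,-0.5,0],[0,0,-1.5,-2,0],[0,0,-1.5,-4,0]],
  ],
)

```text
t: 7.0
tool_pos: [0.5403, 0.1602, 0.0855]
tool_rot: [-0.363, -3.118, 0.001]
contact_force: [0.6, -0.1, -0.5]
opening: 0.0001
grip_force: 0.0
```

>>> servo_tool(
  increments=[
    [[0,0,0,-3,0],[0,0,0,-7,0],[0,2,-3,-11,0],[0,5,-6,-13,0],[0,8,-9,-13,0]],
  ],
)

```text
t: 7.5
tool_pos: [0.4435, 0.0907, 0.2204]
tool_rot: [0.361, 3.113, 0.001]
contact_force: [-0.8, -1.1, 0.4]
opening: 0.0001
grip_force: 0.0
```

>>> servo_tool(
  increments=[
    [[0,2,-4,0,0],[0,4,-8,0,0],[0,4,-8,0,0]],
  ],
)

```text
t: 7.8
tool_pos: [0.3829, 0.0202, 0.2154]
tool_rot: [0.37, 3.119, -0.002]
contact_force: [-0.0, 0.5, -0.2]
opening: 0.0001
grip_force: 0.0
```

```bash
python3 s.py pics/b3.png
```

```text
7.8 [382.90813726  20.22014548 215.39626894] jig -167.0240493322336 -159.71304964983503 [-0.04766608  0.51557636 -0.23274179]
```

View pics/b3.png

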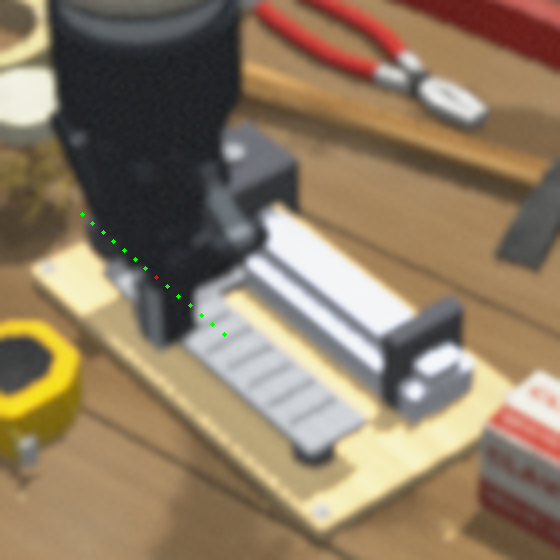

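The bar's near corner has risen from about (315,470) to about (305,447), roughly 13 mm, and its foot is visible again. The block is still at the far end, so I'm handing the job in.

```bash
python3 -c "
from station import ctrl
print(ctrl.finish_job())"
```

```text
the job is handed in; nothing more can be done
None
```

I pushed the stop block past the tooth to its far end with the bar held down, the bar sprang back up behind it, and the job is handed in at about 8 s; it returned no verdict.

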